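# Pack the gift tray at the woodcraft stall

## Robot

A 6-joint arm with a two-finger parallel gripper is mounted at the origin on the work surface. World frame = base frame: x ahead of the robot, y to its left, z up, the work surface at z = 0. Lengths are in m, angles in rad, forces in N, time in s.
With the tool pointing down it reaches from about 0.35 to 0.975 m from the base axis. Payload 4.9 kg.
Tool frame: the origin (TCP) lies midway between the tips of the shut fingers; the grasp point (between the pads) lies 19 mm behind it; z points along the fingers, y is the line along which they close (so a half turn about z gives the same grasp; the last joint's range is limited). The gripper opens to 85 mm and grips with 20 to 120 N. Pads are 22 mm wide; open, the fingers measure 114 mm over their backs; the gripper's body (76 mm by 85 mm) begins 54 mm behind the grasp point. The pads swing forward as they close: fully open they stand 13 mm farther back than shut.
Start: joints at [-1.303, 0.053, 1.613, -0, 1.476, -0.119], TCP at [0.236, -0.579, 0.231] pointing down, gripper open.
Joint ranges: [-3.01, 3.01], [-1.01, 2.22], [0.06, 2.58], [-1.02, 4.17], [0.09, 2.62], [-3.14, 3.14]. Speed limits (rad/s): [2.57, 2.57, 3.14, 3.14, 3.14, 3.14].

## Interface

Orientations are given as a unit quaternion [w, x, y, z].
In Python, from plant import state, grab_frame, camera_info, job_done, spot_in, masks_of, pinpoint gives the robot as it stands.
- The arm moves only by the shell command python3 -m handwheel 'ROWS' [OPENING]. ROWS is JSON, a list that holds one entry, the list of rows, each a list of 6 numbers: the shift along the world's x, y, z in m, then the turn, a rotation vector about the world's x, y, z in degrees. In form: [[[tx, ty, tz, ax, ay, az], ...]]. A call has 1 to 20 rows; each row shifts and turns the commanded pose from where the row before left it; what a row does not reach is not made up. A row lasts 1/12 s, in which the tool goes at most 41.7 mm and 7.16 degrees, less where a joint would pass 70% of its speed; a pose out of reach is approached as far as the arm can. A call is refused whole if a number of a shift passes 0.0417 or a number of a turn 7.16, either way. A call with a gripper value outside its range is refused whole. OPENING is the opening, from 0 (shut) to 1 (fully open), set as the call begins (- or left out, the last holds). The fingers move at their own pace and stop on an object; the grip force is fixed at half the most. Time passes only in rows, so rows that do not move let the fingers close. It gives the time, the measured TCP pose, the force, the opening and the grip force at its end, in the units of the state.
- state(): the state, without advancing time (a new reading comes with each control period).
- grab_frame(name): name is "side" or "top"; returns (picture, depth): 400x640x3 uint8, blue, green, red; 400x640 float32, m along the optical axis (not along the pixel's ray), 0 where there is no reading.
- camera_info(name): a dict with "fx", "fy", "cx", "cy" (pixels), "T" (4x4, takes a point from camera to world coordinates). Camera axes: x right, y up, looking along -z (the intrinsics and any distortion apply to the point x, -y, -z); pixel columns grow to the right and rows downward; lengths in m; the calibration is good to about 2 mm. A picture is of the moment at which its call begins. camera_info takes no time and is no camera call.
- job_done(): hands the job in; it is judged then, once.
Trained networks look in the newest picture that a camera, given by its name, has taken for a name from the list of things; names that differ only in an ending like _2 or _b are one class to them, and where a whole thing is asked for, a point or a joint stands for the part that bears it (a point fixed in the world has none). Each returns a list of dicts, best first, with "conf" (0 to 1); they miss things now and then, are a little off and sometimes report something else, mostly with a low value. They report only what shows in the picture. A call takes as long as a camera call. They do not tell look-alikes from the thing itself.
- spot_in(camera, thing): "box" ([left, top, width, height] in pixels, round what is visible of it).
- masks_of(camera, thing): "region" (400x640 bool, what is visible of it) and "box" ([left, top, width, height] in pixels, round what is visible of it).
- pinpoint(camera, thing): "position" ([column, row] in pixels: a listed point, or the origin of a listed thing).
The state is a dict: "time": time; "joint_pos": joint angles; "joint_vel": joint speeds; "joint_efforts": joint torques, N m; "tool_pos": TCP position; "tool_rot": TCP orientation; "contact_force": force on the tool from outside, world axes, zero at the start; "ft_torque": the same for the moment, N m; "gripper_width": opening from 0.0 (shut) to 1.0 (fully open); "grasp_force": force on a finger pad.
Only numpy, scipy, OpenCV 4.12 (cv2) and the standard library are available. Lean on these libraries where they do the work, as an engineer would, in place of code of your own. Each camera call takes 0.05 s, during which the arm holds its last target. There are 200 camera calls.

## Task

Pack the gift tray: stand the wooden cup upright in the round well, the little square lidded box upright in the square well, the toy car on its wheels in the long well, and put the napkin ring over the post so that it sits flat. Leave the look-alikes, the solid round paperweight and the toy bus, standing where they are.

Things in the scene. Friction and masses are not known exactly. Their poses are not given: they have to be found in the camera images.
- cup_center (a point): Wooden cup, open at the top (hollow, unlike everything else of its size: a wide blind hole, 47 mm deep): round, outer diameter 53 mm at the foot and 54 mm at the mouth, 55 mm tall. The point is on its axis, half-way up (27.5 mm above its underside). It stands upright on the table at the start; z points up.
- ring_mid (a point): Wooden napkin ring, a short tube standing on end: outer diameter 54 mm, hole right through of diameter 36 mm, 36 mm tall. The point is on its axis, half-way up (18 mm above its underside). It stands upright on the table at the start; z points up.
- pot_center (a point): Little square wooden lidded box: 44 x 44 mm, 40 mm tall to the top of its lid (which does not come off), with a knob of diameter 14 mm on the lid, 48 mm tall in all. The point is on its middle axis, 24 mm above its underside; its x and y axes are square to the sides. It stands upright on the table at the start; z points up.
- car_center (a point): Wooden toy car: 66 mm long (its x axis, bonnet towards +x), 32 mm wide (its y axis), a lower body 24 mm high and, between bonnet and boot, a cabin to 42 mm above the table, 34 mm long with its middle 4 mm behind the car's middle and as wide as the body; the wheels do not turn. The point is over the middle of its length and width, 21 mm above its underside. It stands upright on the table at the start; z points up.
- bus_center (a point): LOOK-ALIKE, leave it: wooden toy bus, 66 x 32 mm like the car, but one plain block 42 mm high over its whole length. The point is its middle, 21 mm above its underside.
- weight_center (a point): LOOK-ALIKE, leave it: solid round wooden paperweight, diameter 54 mm, 36 mm tall like the ring, but with no hole. The point is on its axis, 18 mm above its underside.
- round_well_seat (a point): Insert with a round well, diameter 74 mm, 10 mm deep, lined with grey felt, for the cup. The point is the centre of the well's floor, 10 mm above the table; z is up, x and y are square to the insert's sides. The four inserts are equal square wooden blocks (94 x 94 mm, top face 20 mm above the table, centres 96 mm apart, sides parallel to one another) sitting two by two in a fixed dark tray (210 mm square, rim 24 mm above the table); which insert is in which corner varies.
- square_well_seat (a point): Insert with a square well, 64 x 64 mm, 10 mm deep, lined with grey felt, for the square box. The point is the centre of the well's floor, 10 mm above the table; x and y are square to the well's sides.
- long_well_seat (a point): Insert with an oblong well, 84 mm long (x axis) by 50 mm wide (y axis), 10 mm deep, lined with grey felt, for the car either way round. The point is the centre of the well's floor, 10 mm above the table.
- post_seat (a point): Insert with a flat top and an upright round post in its middle, diameter 16 mm, 20 mm tall, for the napkin ring. The point is at the foot of the post, on the flat top face, 20 mm above the table; z is up, x and y are square to the insert's sides.
Things that resemble listed ones, but are neither listed nor needed, are in the scene too. Leave any green or turquoise look-alike of the part that bears bus_center alone.

How it is judged:
At the end, for the whole second after the job is handed in: Cup, box and car stand on the floors of their wells (within 14, 16, 16 mm of centre), ring flat round the post (13 mm), heights within -4/+5 mm, upright within 0.15 rad, at rest; paperweight and bus upright within 25 mm of where they started (horizontal distance between cup_center and round_well_seat below 0.014 m and z of cup_center in the frame of round_well_seat between 0.0235 and 0.0325 m and angle between each of cup_center, pot_center, car_center, ring_mid, bus_center, weight_center's own z axis and vertical below 0.15 rad and linear speed of each of cup, pot, car, ring below 0.02 m/s and horizontal distance between pot_center and square_well_seat below 0.016 m and z of pot_center in the frame of square_well_seat between 0.02 and 0.029 m and horizontal distance between car_center and long_well_seat below 0.016 m and z of car_center in the frame of long_well_seat between 0.017 and 0.026 m and horizontal distance between ring_mid and post_seat below 0.013 m and z of ring_mid in the frame of post_seat between 0.014 and 0.023 m and distance of each of bus_center, weight_center from where it was at the start of the episode below 0.025 m); the robot touches nothing.
It fails at once if the toy bus is moved more than 25 mm (distance of bus_center from where it was at the start of the episode above 0.025 m).
It fails at once if the paperweight is moved more than 25 mm (distance of weight_center from where it was at the start of the episode above 0.025 m).
It also fails if it takes over 104 s, if anything falls off the work surface, if the arm or the gripper's body presses on something with over 40 N, if the wrist force passes 120 N, or if a joint passes its speed limit or range.

## Working session

There is one attempt and no reset: what is moved stays moved. The work goes in short steps, Python scripts to look and compute and a shell command to move; the robot and the scene stay as the last step left them, time stands still between calls to the robot, and variables do not carry over. Pictures are saved under pics/ and viewed, at most 14 in all, crops included, and the job is handed in when it is done.

```bash
mkdir -p pics; ls
python3 - <<'E'
from plant import *
import cv2
for n in("top","side"):
    p,d=grab_frame(n);cv2.imwrite(f"pics/{n}0.png",p)
    c=camera_info(n);print(n,c)
print(state())
E
```

```text
pics
top {'fx': 404.66872493563733, 'fy': 404.66872493563733, 'cx': 321.9320555092036, 'cy': 205.18276265203744, 'T': array([[-0.02141355,  0.98111128, -0.19225533,  0.41086028],
       [-0.9995721 , -0.01717693,  0.02367638,  0.04490289],
       [ 0.01992681,  0.19268006,  0.98105928,  0.89083976],
       [ 0.        ,  0.        ,  0.        ,  1.        ]])}
side {'fx': 458.19731536727244, 'fy': 458.19731536727244, 'cx': 318.2853763198308, 'cy': 191.63389685955772, 'T': array([[-7.80101628e-01,  3.56255457e-01, -5.14318480e-01,
         4.54705460e-04],
       [-6.25418871e-01, -4.21556246e-01,  6.56613713e-01,
         7.48404725e-01],
       [ 1.71080511e-02,  8.33889909e-01,  5.51665599e-01,
         6.82717959e-01],
       [ 0.00000000e+00,  0.00000000e+00,  0.00000000e+00,
         1.00000000e+00]])}
{'time': 0.1, 'joint_pos': array([-1.30301086e+00,  5.32963477e-02,  1.61413635e+00, -1.14900875e-05,
        1.47603178e+00, -1.18990732e-01]), 'joint_vel': array([-0.00020817, -0.00162497, -0.0020004 , -0.0008659 ,  0.0010541 ,
       -0.00070108]), 'joint_efforts': array([-1.52610623e-04, -3.94904995e+01, -3.71363640e+01, -2.21184018e-04,
        3.92855087e-03,  2.20145847e-05]), 'tool_pos': array([ 0.23560545, -0.57828239,  0.23019471]), 'tool_rot': array([-9.32895816e-04,  9.81358192e-01,  1.92185388e-01, -7.52679485e-05]), 'contact_force': array([ 0.02735761, -0.23281384, -0.59044805]), 'ft_torque': array([ 0.01438847, -0.04708274, -0.01131456]), 'grasp_force': 0.0, 'gripper_width': 1.0020004131430127}
```

View pics/top0.png

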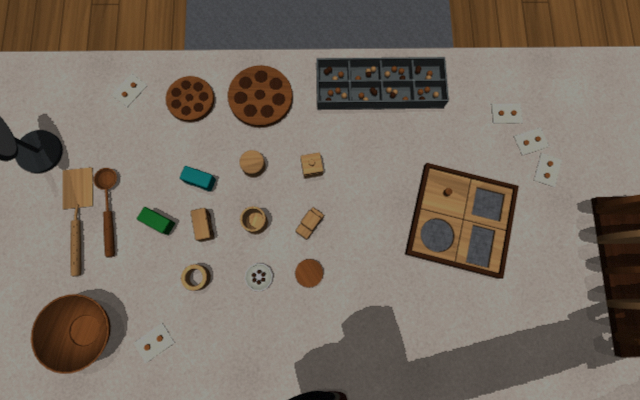

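View pics/side0.png

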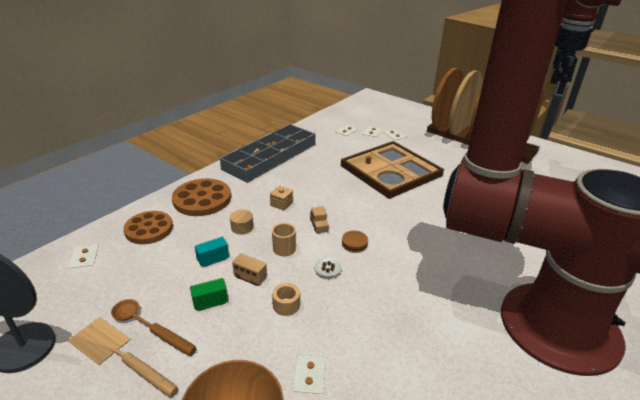

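The top view shows the cup at (253,220), ring at (194,278), box at (312,165) and car at (310,223). The bus is at (201,224) and the paperweight at (252,162). The tray is around (462,220): post upper-left, square well upper-right, round well lower-left, long well lower-right. The side view agrees.

```bash
cat > h.py <<'E'
from plant import *
import numpy as np, cv2
def cloud(n):
    p,d=grab_frame(n);c=camera_info(n)
    v,u=np.mgrid[0:400,0:640]
    P=np.stack([(u-c['cx'])/c['fx']*d,-(v-c['cy'])/c['fy']*d,-d],-1)
    W=P@c['T'][:3,:3].T+c['T'][:3,3]; W[d==0]=np.nan
    return p,W
def top(W,u,v,r,zlo,zhi):
    w=W[v-r:v+r+1,u-r:u+r+1].reshape(-1,3); w=w[(w[:,2]>zlo)&(w[:,2]<zhi)]
    q=(w[:,:2]*1000).astype(np.float32)
    return len(q),np.median(w[:,2]).round(4),np.round(cv2.minEnclosingCircle(q),1) if 0 else tuple(np.round(cv2.minEnclosingCircle(q)[0],1))+(round(cv2.minEnclosingCircle(q)[1],1),),cv2.minAreaRect(q)
E
python3 - <<'E'
from h import *
p,W=cloud("top")
print("table z",np.nanmedian(W[300:330,200:280,2]), np.nanmedian(W[130:150,360:400,2]))
for n,u,v,r,a,b in [("cup",253,219,20,.048,.062),("ring",194,277,20,.030,.042),("box",312,165,18,.034,.044),("knob",312,165,18,.0445,.055),("carcabin",310,223,20,.036,.047),("carall",310,223,20,.017,.047),("bus",201,224,24,.035,.047),("weight",252,162,20,.029,.042)]:
    print(n,top(W,u,v,r,a,b))
# wells: floor of each, z 5-15mm ; tray all
for n,u,v,r,a,b in [("round",437,235,21,.005,.0145),("square",488,205,23,.005,.0145),("long",480,246,26,.005,.0145),("post",447,192,12,.029,.05),("tray",462,220,62,.015,.03)]:
    print(n,top(W,u,v,r,a,b))
c=cv2.resize(p[130:300,140:530],None,fx=2,fy=2,interpolation=cv2.INTER_CUBIC)
cv2.imwrite("pics/c1.png",c)
for n in "cup_center ring_mid pot_center car_center bus_center weight_center round_well_seat square_well_seat long_well_seat post_seat".split():
    print(n,[(np.round(x['position'],1),round(x['conf'],2)) for x in pinpoint("top",n)][:3])
E
```

```text
table z 0.0001831343515613093 0.00024252448194206355
cup (196, np.float64(0.0544), (np.float64(548.8), np.float64(171.4), 27.0), ((548.1320190429688, 171.4850311279297), (51.092403411865234, 53.240501403808594), 2.195173978805542))
ring (319, np.float64(0.036), (np.float64(431.0), np.float64(294.1), 27.1), ((431.06744384765625, 293.30975341796875), (51.85445785522461, 51.59039306640625), 3.030553102493286))
box (361, np.float64(0.0401), (np.float64(671.3), np.float64(46.4), 29.3), ((671.618896484375, 46.51134490966797), (43.794158935546875, 43.81744384765625), 10.038629531860352))
knob (34, np.float64(0.0478), (np.float64(672.2), np.float64(40.8), 12.2), ((670.0955810546875, 41.27961730957031), (23.7932071685791, 11.89908504486084), 83.41056823730469))
carcabin (241, np.float64(0.042), (np.float64(545.9), np.float64(50.4), 21.7), ((545.7740478515625, 50.70343017578125), (32.01812744140625, 34.523258209228516), 54.91257095336914))
carall (460, np.float64(0.0386), (np.float64(542.1), np.float64(52.6), 35.0), ((542.7177124023438, 52.89154052734375), (32.535484313964844, 66.2085571289062
[... 1088 characters left out ...]
4073486))
tray (6566, np.float64(0.0207), (np.float64(544.8), np.float64(-283.6), 147.5), ((544.856689453125, -283.50848388671875), (211.7831268310547, 211.23403930664062), 74.04732513427734))
cup_center [(array([254.8, 220.5]), 0.6)]
ring_mid [(array([196.9, 276.6]), 0.63)]
pot_center [(array([312.7, 164. ]), 0.96)]
car_center []
bus_center [(array([154.3, 218.2]), 0.98), (array([200.1, 222.4]), 0.82), (array([196. , 179.1]), 0.81)]
weight_center [(array([254. , 166.7]), 0.64)]
round_well_seat [(array([435.5, 233.9]), 0.64)]
square_well_seat [(array([199. , 225.5]), 0.72), (array([486.6, 205.3]), 0.56)]
long_well_seat [(array([483.5, 247.6]), 0.71)]
post_seat [(array([442.5, 195.5]), 0.72)]
```

View pics/c1.png

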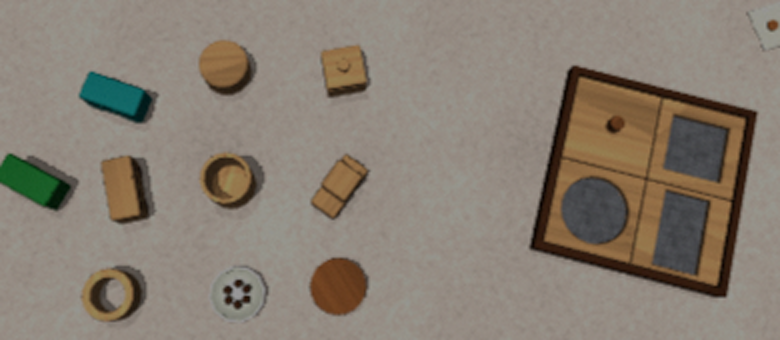

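The measured sizes match the given ones: car 66×32, box 44×44, cup and ring radius 27, post 68 mm from the tray centre. The car comes first, moving above its cabin with a +120.8° yaw.

```bash
python3 -m handwheel '[[[0.0155,0.0315,-0.004,0,0,6.04],[0.0155,0.0315,-0.004,0,0,6.04],[0.0155,0.0315,-0.004,0,0,6.04],[0.0155,0.0315,-0.004,0,0,6.04],[0.0155,0.0315,-0.004,0,0,6.04],[0.0155,0.0315,-0.004,0,0,6.04],[0.0155,0.0315,-0.004,0,0,6.04],[0.0155,0.0315,-0.004,0,0,6.04],[0.0155,0.0315,-0.004,0,0,6.04],[0.0155,0.0315,-0.004,0,0,6.04],[0.0155,0.0315,-0.004,0,0,6.04],[0.0155,0.0315,-0.004,0,0,6.04],[0.0155,0.0315,-0.004,0,0,6.04],[0.0155,0.0315,-0.004,0,0,6.04],[0.0155,0.0315,-0.004,0,0,6.04],[0.0155,0.0315,-0.004,0,0,6.04],[0.0155,0.0315,-0.004,0,0,6.04],[0.0155,0.0315,-0.004,0,0,6.04],[0.0155,0.0315,-0.004,0,0,6.04],[0.0155,0.0315,-0.004,0,0,6.04]]]' 1
cat >> h.py <<'E'
from scipy.spatial.transform import Rotation as R
def st():
    s=state();q=s['tool_rot'];M=R.from_quat(q[[1,2,3,0]]).as_matrix()
    print("t",round(s['time'],2),"pos",np.round(s['tool_pos']*1000,1),"closing",round(np.degrees(np.arctan2(M[1,1],M[0,1]))%180,2),"tilt",np.round(M[:,2],3),"w",round(s['gripper_width'],3),"F",np.round(s['contact_force'],1),"g",s['grasp_force'],"j",np.round(s['joint_pos'],2))
E
python3 -c "from h import *;st()"
```

```text
time: 2.32
tool_pos: [0.5464, 0.053, 0.1514]
tool_rot: [0.0, 0.315, 0.949, 0.0]
contact_force: [0.0, -1.2, 0.7]
gripper_width: 1.007
grasp_force: 0.0
t 2.32 pos [546.4  53.  151.4] closing 53.28 tilt [ 0.001 -0.    -1.   ] w 1.007 F [ 0.  -1.2  0.7] g 0.0 j [-0.04 -0.07  1.87 -0.    1.34 -0.97]
```

```bash
python3 -m handwheel '[[[-0.001,-0.002,-0.025,0,0,-0.3],[0,0,-0.03,0,0,0],[0,0,-0.03,0,0,0],[0,0,-0.025,0,0,0],[0,0,-0.02,0,0,0],[0,0,-0.0104,0,0,0],[0,0,0,0,0,0],[0,0,0,0,0,0]]]' 1
python3 -m handwheel '[[[0,0,0,0,0,0],[0,0,0,0,0,0],[0,0,0,0,0,0],[0,0,0,0,0,0],[0,0,0,0,0,0],[0,0,0,0,0,0],[0,0,0,0,0,0],[0,0,0,0,0,0]]]' 0
python3 -c "from h import *;st()"
```

```text
time: 2.98
tool_pos: [0.5449, 0.0492, 0.0111]
tool_rot: [-0.0, 0.32, 0.947, -0.0]
contact_force: [0.5, -0.3, 0.8]
gripper_width: 1.0
grasp_force: 0.0
time: 3.65
tool_pos: [0.5458, 0.0491, 0.0121]
tool_rot: [0.001, 0.32, 0.947, 0.0]
contact_force: [0.2, -0.5, 5.5]
gripper_width: 0.367
grasp_force: 61.1
t 3.65 pos [545.8  49.1  12.1] closing 52.66 tilt [ 0.002 -0.    -1.   ] w 0.367 F [ 0.2 -0.5  5.5] g 61.14365950226784 j [-0.05  0.11  1.94 -0.    1.08 -0.97]
```

```bash
python3 -m handwheel '[[[0,0,0.02,0,0,0],[0,0,0.036,0,0,0],[0,0,0.036,0,0,0],[-0.0055,-0.0367,0.01,0,0,2.18],[-0.0055,-0.0367,0,0,0,2.18],[-0.0055,-0.0367,0,0,0,2.18],[-0.0055,-0.0367,0,0,0,2.18],[-0.0055,-0.0367,0,0,0,2.18],[-0.0055,-0.0367,0,0,0,2.18],[-0.0055,-0.0367,0,0,0,2.18],[-0.0055,-0.0367,0,0,0,2.18],[-0.0055,-0.0367,0,0,0,2.18],[-0.0055,-0.0367,0,0,0,2.18],[0,0,-0.01,0,0,0],[0,0,0,0,0,0]]]' 
python3 -c "from h import *;st()"
```

```text
time: 4.9
tool_pos: [0.4881, -0.3185, 0.1006]
tool_rot: [-0.002, 0.137, 0.991, 0.001]
contact_force: [-0.0, 0.2, -1.6]
gripper_width: 0.36
grasp_force: 60.5
t 4.9 pos [ 488.1 -318.5  100.6] closing 74.26 tilt [-0.003  0.003 -1.   ] w 0.36 F [-0.   0.2 -1.6] g 60.496438443660736 j [-0.71  0.07  1.82  0.    1.25 -2.  ]
```

```bash
python3 -m handwheel '[[[0.0024,0.0003,-0.02,0,0,0.2],[0,0,-0.025,0,0,0],[0,0,-0.018,0,0,0],[0,0,-0.008,0,0,0],[0,0,-0.004,0,0,0],[0,0,-0.0025,0,0,0],[0,0,0,0,0,0]]]' 
python3 -m handwheel '[[[0,0,0,0,0,0],[0,0,0,0,0,0],[0,0,0,0,0,0],[0,0,0,0,0,0],[0,0,0.01,0,0,0],[0,0,0.03,0,0,0],[0,0,0.035,0,0,0],[0,0,0.035,0,0,0],[0,0,0.02,0,0,0],[0,0,0,0,0,0]]]' 0.6
python3 -c "from h import *;st()"
```

```text
time: 5.48
tool_pos: [0.4926, -0.3172, 0.0258]
tool_rot: [0.0, 0.133, 0.991, -0.0]
contact_force: [0.2, -0.6, -0.2]
gripper_width: 0.364
grasp_force: 60.5
time: 6.32
tool_pos: [0.4952, -0.32, 0.1636]
tool_rot: [0.005, 0.133, 0.991, -0.003]
contact_force: [0.7, -0.2, 0.6]
gripper_width: 0.599
grasp_force: 0.0
t 6.32 pos [ 495.2 -320.   163.6] closing 74.66 tilt [ 0.01  -0.008 -1.   ] w 0.599 F [ 0.7 -0.2  0.6] g 0.0 j [-0.7   0.01  1.77  0.    1.35 -2.  ]
```

```bash
python3 -m handwheel '[[[0.016,0.0333,0,0,0,2.31],[0.016,0.0333,0,0,0,2.31],[0.016,0.0333,0,0,0,2.31],[0.016,0.0333,0,0,0,2.31],[0.016,0.0333,0,0,0,2.31],[0.016,0.0333,0,0,0,2.31],[0.016,0.0333,0,0,0,2.31],[0.016,0.0333,0,0,0,2.31],[0.016,0.0333,0,0,0,2.31],[0.016,0.0333,0,0,0,2.31],[0.016,0.0333,-0.02,0,0,2.31],[0,0,-0.02,0,0,0],[0,0,0,0,0,0],[0,0,0,0,0,0]]]' 1
python3 - <<'E'
from h import *
st()
p,W=cloud("top")
print(top(W,480,246,24,.045,.060))
print(top(W,480,246,24,.026,.060))
cv2.imwrite("pics/car1.png",cv2.resize(p[140:290,400:530],None,fx=3,fy=3,interpolation=cv2.INTER_CUBIC))
E
```

```text
time: 7.48
tool_pos: [0.6664, 0.0487, 0.1135]
tool_rot: [-0.002, -0.088, 0.996, 0.0]
contact_force: [-0.7, -0.2, 1.4]
gripper_width: 1.001
grasp_force: 0.0
t 7.48 pos [666.4  48.7 113.5] closing 100.09 tilt [-0.005 -0.    -1.   ] w 1.001 F [-0.7 -0.2  1.4] g 0.0 j [-0.04  0.25  1.6  -0.    1.3  -1.79]
(263, np.float64(0.0517), (np.float64(493.0), np.float64(-314.9), 21.5), ((493.43157958984375, -315.148681640625), (32.78668975830078, 33.913944244384766), 74.51012420654297))
(566, np.float64(0.0388), (np.float64(467.9), np.float64(-313.9), 55.8), ((474.9435729980469, -318.3109436035156), (96.34908294677734, 91.37366485595703), 74.3736343383789))
```

View pics/car1.png

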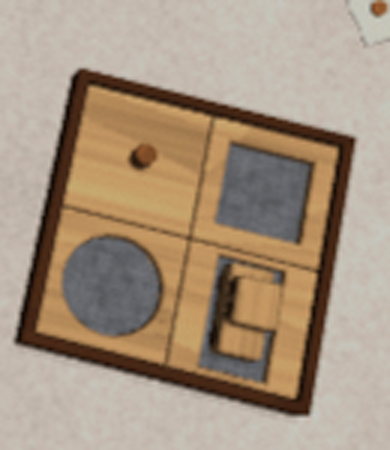

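The car sits in its well: cabin top at 51.7 mm (52 expected), about 4 mm off centre. Next is the box.

```bash
python3 -m handwheel '[[[0.005,-0.002,-0.015,0,0,0],[0,0,-0.025,0,0,0],[0,0,-0.025,0,0,0],[0,0,-0.02,0,0,0],[0,0,-0.012,0,0,0],[0,0,-0.005,0,0,0],[0,0,0,0,0,0],[0,0,0,0,0,0]]]' 1
python3 -m handwheel '[[[0,0,0,0,0,0],[0,0,0,0,0,0],[0,0,0,0,0,0],[0,0,0,0,0,0],[0,0,0,0,0,0],[0,0,0,0,0,0],[0,0,0,0,0,0]]]' 0
python3 -c "from h import *;st()"
```

```text
time: 8.2
tool_pos: [0.6741, 0.046, 0.0153]
tool_rot: [0.001, -0.087, 0.996, -0.0]
contact_force: [0.7, 0.2, -0.1]
gripper_width: 0.999
grasp_force: 0.0
time: 8.78
tool_pos: [0.6742, 0.0465, 0.015]
tool_rot: [0.001, -0.088, 0.996, -0.0]
contact_force: [0.9, 0.4, 5.3]
gripper_width: 0.502
grasp_force: 63.2
t 8.78 pos [674.2  46.5  15. ] closing 100.08 tilt [ 0.002 -0.    -1.   ] w 0.502 F [0.9 0.4 5.3] g 63.19728523492813 j [-0.04  0.37  1.62  0.    1.14 -1.79]
```

```bash
python3 -m handwheel '[[[0,0,0.02,0,0,0],[0,0,0.036,0,0,0],[0,0,0.036,0,0,0],[-0.0085,-0.0355,0,0,0,-2.33],[-0.0085,-0.0355,0,0,0,-2.33],[-0.0085,-0.0355,0,0,0,-2.33],[-0.0085,-0.0355,0,0,0,-2.33],[-0.0085,-0.0355,0,0,0,-2.33],[-0.0085,-0.0355,0,0,0,-2.33],[-0.0085,-0.0355,0,0,0,-2.33],[-0.0085,-0.0355,0,0,0,-2.33],[-0.0085,-0.0355,0,0,0,-2.33],[-0.0085,-0.0355,0,0,0,-2.33],[-0.0085,-0.0355,0,0,0,-2.33],[0,0,0,0,0,0],[0,0,0,0,0,0]]]' 
python3 -c "from h import *;st()"
```

```text
time: 10.12
tool_pos: [0.5784, -0.3454, 0.1046]
tool_rot: [-0.001, 0.137, 0.991, 0.001]
contact_force: [-0.4, 0.7, -0.3]
gripper_width: 0.502
grasp_force: 62.6
t 10.12 pos [ 578.4 -345.4  104.6] closing 74.27 tilt [-0.001  0.001 -1.   ] w 0.502 F [-0.4  0.7 -0.3] g 62.64504790306091 j [-0.65  0.27  1.59  0.    1.28 -1.95]
```

```bash
python3 -m handwheel '[[[0.0015,0.0015,-0.02,0,0,0.2],[0,0,-0.025,0,0,0],[0,0,-0.02,0,0,0],[0,0,-0.008,0,0,0],[0,0,-0.004,0,0,0],[0,0,-0.0025,0,0,0],[0,0,0,0,0,0],[0,0,0,0,0,0]]]' 
python3 -m handwheel '[[[0,0,0,0,0,0],[0,0,0,0,0,0],[0,0,0,0,0,0],[0,0,0,0,0,0],[0,0,0.01,0,0,0],[0,0,0.03,0,0,0],[0,0,0.035,0,0,0],[0,0,0.035,0,0,0],[0,0,0.02,0,0,0],[0,0,0,0,0,0]]]' 0.72
python3 -c "from h import *;st()"
```

```text
time: 10.78
tool_pos: [0.582, -0.3428, 0.0276]
tool_rot: [0.001, 0.133, 0.991, -0.001]
contact_force: [-0.2, -0.1, -0.7]
gripper_width: 0.501
grasp_force: 62.6
time: 11.62
tool_pos: [0.5842, -0.3449, 0.165]
tool_rot: [0.006, 0.134, 0.991, -0.003]
contact_force: [0.3, -0.1, 1.1]
gripper_width: 0.719
grasp_force: 0.0
t 11.62 pos [ 584.2 -344.9  165. ] closing 74.64 tilt [ 0.01  -0.008 -1.   ] w 0.719 F [ 0.3 -0.1  1.1] g 0.0 j [-0.64  0.21  1.55  0.    1.37 -1.95]
```

```bash
python3 -m handwheel '[[[-0.0025,0.0369,0,0,0,0],[-0.0025,0.0369,0,0,0,0],[-0.0025,0.0369,0,0,0,0],[-0.0025,0.0369,0,0,0,0],[-0.0025,0.0369,0,0,0,0],[-0.0025,0.0369,0,0,0,0],[-0.0025,0.0369,0,0,0,0],[-0.0025,0.0369,0,0,0,0],[-0.0025,0.0369,0,0,0,0],[-0.0025,0.0369,0,0,0,0],[-0.0025,0.0369,0,0,0,0],[-0.0025,0.0369,0,0,0,0],[-0.0025,0.0369,-0.01,0,0,0],[-0.0025,0.0369,-0.02,0,0,0],[0,0,-0.01,0,0,0],[0,0,0,0,0,0],[0,0,0,0,0,0]]]' 1
python3 - <<'E'
from h import *
st()
p,W=cloud("top")
print(top(W,488,205,24,.045,.055))
print(top(W,488,205,24,.054,.065))
E
```

```text
time: 13.03
tool_pos: [0.5452, 0.1734, 0.1153]
tool_rot: [-0.001, 0.133, 0.991, -0.001]
contact_force: [0.2, -0.6, -0.3]
gripper_width: 1.002
grasp_force: 0.0
t 13.03 pos [545.2 173.4 115.3] closing 74.67 tilt [-0.002 -0.001 -1.   ] w 1.002 F [ 0.2 -0.6 -0.3] g 0.0 j [ 0.18  0.03  1.84 -0.    1.28 -1.12]
(396, np.float64(0.0501), (np.float64(580.5), np.float64(-340.1), 29.9), ((579.83056640625, -340.11981201171875), (45.012271881103516, 45.0517578125), 75.46566009521484))
(35, np.float64(0.0579), (np.float64(581.4), np.float64(-343.7), 10.6), ((581.6012573242188, -342.12652587890625), (17.575632095336914, 15.565067291259766), 82.8482894897461))
```

The box is seated: lid at 50.1 mm, about 3 mm off centre. Cup next.

```bash
python3 -m handwheel '[[[0.003,-0.002,-0.01,0,0,0],[0,0,-0.025,0,0,0],[0,0,-0.025,0,0,0],[0,0,-0.022,0,0,0],[0,0,-0.012,0,0,0],[0,0,-0.005,0,0,0],[0,0,0,0,0,0],[0,0,0,0,0,0]]]' 1
python3 -m handwheel '[[[0,0,0,0,0,0],[0,0,0,0,0,0],[0,0,0,0,0,0],[0,0,0,0,0,0],[0,0,0,0,0,0],[0,0,0,0,0,0],[0,0,0,0,0,0]]]' 0
python3 -c "from h import *;st()"
```

```text
time: 13.75
tool_pos: [0.5501, 0.1715, 0.0183]
tool_rot: [0.001, 0.134, 0.991, 0.0]
contact_force: [0.3, -0.5, 0.0]
gripper_width: 0.997
grasp_force: 0.0
time: 14.33
tool_pos: [0.5504, 0.172, 0.0189]
tool_rot: [0.001, 0.134, 0.991, 0.0]
contact_force: [-1.1, -1.3, 5.5]
gripper_width: 0.603
grasp_force: 63.0
t 14.33 pos [550.4 172.   18.9] closing 74.65 tilt [ 0.003  0.    -1.   ] w 0.603 F [-1.1 -1.3  5.5] g 63.047705884091556 j [ 0.17  0.16  1.87 -0.    1.1  -1.13]
```

```bash
python3 -m handwheel '[[[0,0,0.02,0,0,0],[0,0,0.036,0,0,0],[0,0,0.036,0,0,0],[-0.0034,-0.036,0.01,0,0,0],[-0.0034,-0.036,0,0,0,0],[-0.0034,-0.036,0,0,0,0],[-0.0034,-0.036,0,0,0,0],[-0.0034,-0.036,0,0,0,0],[-0.0034,-0.036,0,0,0,0],[-0.0034,-0.036,0,0,0,0],[-0.0034,-0.036,0,0,0,0],[-0.0034,-0.036,0,0,0,0],[-0.0034,-0.036,0,0,0,0],[-0.0034,-0.036,0,0,0,0],[0,0,0,0,0,0],[0,0,0,0,0,0]]]' 
python3 -c "from h import *;st()"
```

```text
time: 15.67
tool_pos: [0.511, -0.2256, 0.1189]
tool_rot: [-0.0, 0.135, 0.991, 0.0]
contact_force: [0.5, 1.3, -1.3]
gripper_width: 0.603
grasp_force: 62.9
t 15.67 pos [ 511.  -225.6  118.9] closing 74.45 tilt [-0.001  0.001 -1.   ] w 0.603 F [ 0.5  1.3 -1.3] g 62.93392226099968 j [-0.55 -0.01  1.87  0.    1.28 -1.85]
```

```bash
python3 -m handwheel '[[[0.001,0.001,-0.025,0,0,0],[0,0,-0.025,0,0,0],[0,0,-0.025,0,0,0],[0,0,-0.009,0,0,0],[0,0,-0.004,0,0,0],[0,0,-0.002,0,0,0],[0,0,0,0,0,0],[0,0,0,0,0,0]]]' 
python3 -m handwheel '[[[0,0,0,0,0,0],[0,0,0,0,0,0],[0,0,0,0,0,0],[0,0,0,0,0,0],[0,0,0.01,0,0,0],[0,0,0.03,0,0,0],[0,0,0.035,0,0,0],[0,0,0.035,0,0,0],[0,0,0.02,0,0,0],[0,0,0,0,0,0]]]' 0.78
python3 -c "from h import *;st()"
```

```text
time: 16.33
tool_pos: [0.5136, -0.2233, 0.0304]
tool_rot: [0.001, 0.133, 0.991, -0.0]
contact_force: [-0.2, -0.0, -0.5]
gripper_width: 0.608
grasp_force: 63.0
time: 17.17
tool_pos: [0.516, -0.2252, 0.1671]
tool_rot: [0.006, 0.134, 0.991, -0.002]
contact_force: [-0.1, -0.8, -0.3]
gripper_width: 0.784
grasp_force: 0.0
t 17.17 pos [ 516.  -225.2  167.1] closing 74.64 tilt [ 0.01  -0.006 -1.   ] w 0.784 F [-0.1 -0.8 -0.3] g 0.0 j [-0.54 -0.05  1.83 -0.    1.35 -1.85]
```

```bash
python3 -m handwheel '[[[-0.006,0.0371,0,0,0,0],[-0.006,0.0371,0,0,0,0],[-0.006,0.0371,0,0,0,0],[-0.006,0.0371,0,0,0,0],[-0.006,0.0371,0,0,0,0],[-0.006,0.0371,0,0,0,0],[-0.006,0.0371,0,0,0,0],[-0.006,0.0371,0,0,0,0],[-0.006,0.0371,0,0,0,0],[-0.006,0.0371,0,0,0,0],[-0.006,0.0371,0,0,0,0],[-0.006,0.0371,0,0,0,0],[-0.006,0.0371,-0.01,0,0,0],[-0.006,0.0371,-0.02,0,0,0],[0,0,-0.01,0,0,0],[0,0,0,0,0,0],[0,0,0,0,0,0]]]' 1
python3 - <<'E'
from h import *
st()
p,W=cloud("top")
print(top(W,437,235,24,.058,.072))
E
```

```text
time: 18.58
tool_pos: [0.428, 0.2948, 0.1186]
tool_rot: [-0.001, 0.133, 0.991, -0.001]
contact_force: [0.2, 0.3, 0.2]
gripper_width: 1.001
grasp_force: 0.0
t 18.58 pos [428.  294.8 118.6] closing 74.67 tilt [-0.002 -0.002 -1.   ] w 1.001 F [0.2 0.3 0.2] g 0.0 j [ 0.46 -0.1   1.96 -0.    1.29 -0.84]
(217, np.float64(0.0644), (np.float64(513.0), np.float64(-220.7), 27.5), ((513.1876831054688, -221.09669494628906), (53.326873779296875, 52.528221130371094), 88.99480438232422))
```

Cup seated, 4 mm off centre. Last is the ring.

```bash
python3 -m handwheel '[[[0.001,-0.001,-0.015,0,0,0],[0,0,-0.028,0,0,0],[0,0,-0.026,0,0,0],[0,0,-0.022,0,0,0],[0,0,-0.012,0,0,0],[0,0,-0.004,0,0,0],[0,0,0,0,0,0],[0,0,0,0,0,0]]]' 1
python3 -m handwheel '[[[0,0,0,0,0,0],[0,0,0,0,0,0],[0,0,0,0,0,0],[0,0,0,0,0,0],[0,0,0,0,0,0],[0,0,0,0,0,0],[0,0,0,0,0,0]]]' 0
python3 -c "from h import *;st()"
```

```text
time: 19.3
tool_pos: [0.4311, 0.2945, 0.0142]
tool_rot: [0.001, 0.134, 0.991, 0.001]
contact_force: [0.3, -0.5, 0.3]
gripper_width: 1.001
grasp_force: 0.0
time: 19.88
tool_pos: [0.4312, 0.2952, 0.0145]
tool_rot: [0.001, 0.133, 0.991, 0.001]
contact_force: [-0.6, 0.4, 5.8]
gripper_width: 0.6
grasp_force: 63.1
t 19.88 pos [431.2 295.2  14.5] closing 74.66 tilt [ 0.003  0.001 -1.   ] w 0.6 F [-0.6  0.4  5.8] g 63.11692317947745 j [ 0.46  0.05  2.01 -0.    1.08 -0.85]
```

```bash
python3 -m handwheel '[[[0,0,0.02,0,0,0],[0,0,0.036,0,0,0],[0,0,0.036,0,0,0],[0.0108,-0.0342,0.015,0,0,0],[0.0108,-0.0342,0.01,0,0,0],[0.0108,-0.0342,0,0,0,0],[0.0108,-0.0342,0,0,0,0],[0.0108,-0.0342,0,0,0,0],[0.0108,-0.0342,0,0,0,0],[0.0108,-0.0342,0,0,0,0],[0.0108,-0.0342,0,0,0,0],[0.0108,-0.0342,0,0,0,0],[0.0108,-0.0342,0,0,0,0],[0.0108,-0.0342,0,0,0,0],[0.0108,-0.0342,0,0,0,0],[0.0108,-0.0342,0,0,0,0],[0.0108,-0.0342,0,0,0,0],[0.0108,-0.0342,0,0,0,0],[0.0108,-0.0342,0,0,0,0],[0,0,0,0,0,0]]]' 
python3 -m handwheel '[[[0,0,0,0,0,0]]]'
python3 -c "from h import *;st()"
```

```text
time: 21.55
tool_pos: [0.6034, -0.2585, 0.1297]
tool_rot: [0.001, 0.136, 0.991, -0.001]
contact_force: [-0.6, 0.7, -0.3]
gripper_width: 0.605
grasp_force: 62.9
time: 21.63
tool_pos: [0.6025, -0.2543, 0.1293]
tool_rot: [-0.0, 0.135, 0.991, 0.0]
contact_force: [-0.4, 0.9, -0.9]
gripper_width: 0.6
grasp_force: 62.9
t 21.63 pos [ 602.5 -254.3  129.3] closing 74.5 tilt [-0.     0.001 -1.   ] w 0.6 F [-0.4  0.9 -0.9] g 62.86933969706297 j [-0.51  0.2   1.63  0.    1.32 -1.81]
```

```bash
python3 -m handwheel '[[[0,0,-0.02,0,0,0],[0,0,-0.025,0,0,0],[0,0,-0.022,0,0,0],[0,0,-0.014,0,0,0],[0,0,-0.008,0,0,0],[0,0,-0.004,0,0,0],[0,0,-0.002,0,0,0],[0,0,0,0,0,0],[0,0,0,0,0,0]]]' 
python3 -m handwheel '[[[0,0,0,0,0,0],[0,0,0,0,0,0],[0,0,0,0,0,0],[0,0,0,0,0,0],[0,0,0.01,0,0,0],[0,0,0.03,0,0,0],[0,0,0.035,0,0,0],[0,0,0.035,0,0,0],[0,0,0.02,0,0,0],[0,0.035,0.02,0,0,0],[0,0.04,0,0,0,0],[0,0.04,0,0,0,0],[0,0.04,0,0,0,0],[0,0.04,0,0,0,0],[0,0,0,0,0,0],[0,0,0,0,0,0]]]' 0.78
python3 - <<'E'
from h import *
st()
p,W=cloud("top")
for n,u,v,r,a,b in [("ring",444,192,22,.050,.062),("cup",437,235,24,.058,.072),("box",488,205,24,.045,.0535),("car",480,246,24,.045,.06),("bus",201,224,24,.035,.047),("weight",252,162,20,.029,.042)]: print(n,top(W,u,v,r,a,b))
cv2.imwrite("pics/end.png",cv2.resize(p[130:300,140:530],None,fx=2,fy=2,interpolation=cv2.INTER_CUBIC))
E
```

```text
time: 22.38
tool_pos: [0.6035, -0.2532, 0.0361]
tool_rot: [0.001, 0.134, 0.991, -0.0]
contact_force: [-0.1, 0.3, -0.2]
gripper_width: 0.598
grasp_force: 62.9
time: 23.72
tool_pos: [0.6026, -0.0559, 0.1856]
tool_rot: [0.001, 0.132, 0.991, -0.0]
contact_force: [-0.8, -0.1, -0.9]
gripper_width: 0.78
grasp_force: 0.0
t 23.72 pos [602.6 -55.9 185.6] closing 74.85 tilt [ 0.001 -0.001 -1.   ] w 0.78 F [-0.8 -0.1 -0.9] g 0.0 j [-0.22  0.04  1.71 -0.    1.4  -1.52]
ring (122, np.float64(0.0559), (np.float64(602.8), np.float64(-259.0), 24.7), ((601.291748046875, -267.0486755371094), (20.05528450012207, 49.290672302246094), 79.09329223632812))
cup (88, np.float64(0.0645), (np.float64(509.8), np.float64(-227.9), 25.0), ((505.92779541015625, -236.2099609375), (18.907785415649414, 49.991973876953125), 64.79876708984375))
box (388, np.float64(0.0502), (np.float64(580.3), np.float64(-340.0), 30.0), ((580.169677734375, -340.8509826660156), (45.05501937866211, 44.6170654296875), 74.24520111083984))
car (256, np.float64(0.0521), (np.float64(493.2), np.float64(-314.4), 21.3), ((493.1892395019531, -315.0204772949219), (32.22737121582031, 33.91117477416992), 74.91852569580078))
bus (487, np.float64(0.0418), (np.float64(541.8), np.float64(283.4), 34.9), ((542.3001708984375, 283.6403503417969), (65.89112091064453, 33.03262710571289), 11.92508316040039))
weight (462, np.float64(0.036), (np.float64(679.0), np.float64(178.4), 27.2), ((678.8575439453125, 178.3458709716797), (52.714481353759766, 52.90221405029297), 10.123122215270996))
```

View pics/end.png

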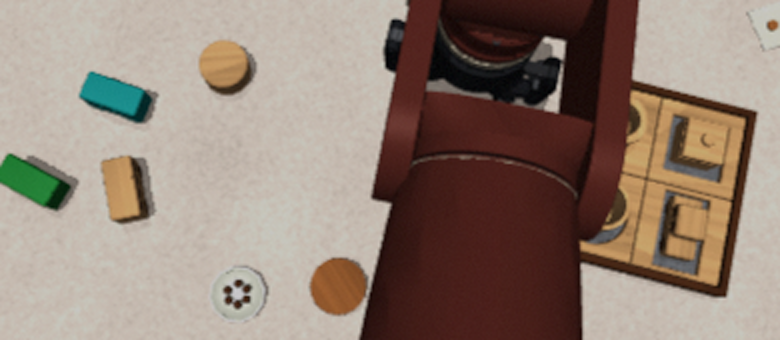

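The arm partly hides the ring and cup, with the gripper clear of everything. I'll move the arm aside once and check.

```bash
python3 -m handwheel '[[[-0.003,0.035,0,0,0,0],[-0.003,0.037,0,0,0,0],[-0.003,0.037,0,0,0,0],[-0.003,0.037,0,0,0,0],[-0.003,0.037,0,0,0,0],[-0.003,0.037,0,0,0,0],[0,0,0,0,0,0],[0,0,0,0,0,0]]]'
python3 - <<'E'
from h import *
p,W=cloud("top")
for n,u,v,r,a,b in [("ring",444,192,22,.050,.062),("cup",437,235,24,.058,.072)]: print(n,top(W,u,v,r,a,b))
cv2.imwrite("pics/end2.png",cv2.resize(p[140:290,400:530],None,fx=3,fy=3,interpolation=cv2.INTER_CUBIC))
E
```

```text
time: 24.43
tool_pos: [0.585, 0.1623, 0.1849]
tool_rot: [0.0, 0.133, 0.991, -0.0]
contact_force: [0.9, -0.7, -0.4]
gripper_width: 0.78
grasp_force: 0.0
ring (294, np.float64(0.0559), (np.float64(603.9), np.float64(-251.6), 27.5), ((603.3457641601562, -251.09051513671875), (53.03242111206055, 51.71234130859375), 87.59371948242188))
cup (221, np.float64(0.0646), (np.float64(512.5), np.float64(-221.0), 27.1), ((513.120361328125, -220.68821716308594), (52.54885482788086, 52.12451934814453), 87.46907806396484))
```

View pics/end2.png

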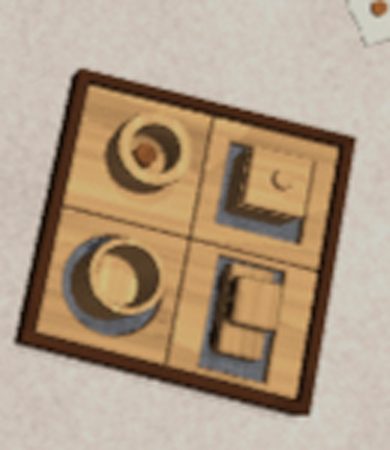

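All four sit in place. The ring top is at 55.9 mm (56 expected), 2 mm from the post, and the cup top is at 64.6 mm (65 expected), 4 mm off centre.

```bash
python3 -c "from plant import *;print(job_done())"
```

```text
the job is handed in; nothing more can be done
None
```

The cup, box, car and ring are all in their places on the tray, each within about 5 mm of centre by camera. The bus and paperweight did not move, and I handed the job in at about 24.5 s; no verdict was returned.

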